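# Reset the tripped overload boxes in order

### The job

The overload boxes of the shop's machines have tripped and their buttons have popped up: with a light fingertip push, press in the red button first, then the yellow, then the blue, each fully home so that it stays down. The box with the white button must stay tripped, so do not press it. Only push: do not pick up, tip or shift any of the boxes, and leave the other things on the bench where they are.

Things in the scene. Friction and masses are not known exactly. Their poses are not given: they have to be found in the camera images.
- red_box: the overload cut-out box with the red button: a loose grey plastic box 60 x 60 x 45 mm, about 0.45 kg, flat on the bench; origin at the centre of its underside, z up, x and y along its sides (black socket rings stand 5.5 mm out of its two x sides). A black collar of 36 mm diameter, 4 mm high, surrounds the button at the middle of the top
- red_button (a joint): how far the red button is pushed in (m): 0 to 0.0015 popped out, 0.014 fully in against its stop. It slides straight down against about 3 N of friction and stays where it is left (no spring). Once fully in, a cushion under it gives: 5 N to start, then 2 N per mm, over 8 mm, and comes back up
- red_top (a point): centre of the flat top of the red button (round cap of 26 mm diameter), moving with it; 72 mm above the bench when popped out, 58 mm when fully in (then 9 mm above the collar)
- yellow_box: the overload cut-out box with the yellow button: a loose grey plastic box 60 x 60 x 45 mm, about 0.45 kg, flat on the bench; origin at the centre of its underside, z up, x and y along its sides (black socket rings stand 5.5 mm out of its two x sides). A black collar of 36 mm diameter, 4 mm high, surrounds the button at the middle of the top
- yellow_button (a joint): how far the yellow button is pushed in (m): 0 to 0.0015 popped out, 0.014 fully in against its stop. It slides straight down against about 3 N of friction and stays where it is left (no spring). Once fully in, a cushion under it gives: 5 N to start, then 2 N per mm, over 8 mm, and comes back up
- yellow_top (a point): centre of the flat top of the yellow button (round cap of 26 mm diameter), moving with it; 72 mm above the bench when popped out, 58 mm when fully in (then 9 mm above the collar)
- blue_box: the overload cut-out box with the blue button: a loose grey plastic box 60 x 60 x 45 mm, about 0.45 kg, flat on the bench; origin at the centre of its underside, z up, x and y along its sides (black socket rings stand 5.5 mm out of its two x sides). A black collar of 36 mm diameter, 4 mm high, surrounds the button at the middle of the top
- blue_button (a joint): how far the blue button is pushed in (m): 0 to 0.0015 popped out, 0.014 fully in against its stop. It slides straight down against about 3 N of friction and stays where it is left (no spring). Once fully in, a cushion under it gives: 5 N to start, then 2 N per mm, over 8 mm, and comes back up
- blue_top (a point): centre of the flat top of the blue button (round cap of 26 mm diameter), moving with it; 72 mm above the bench when popped out, 58 mm when fully in (then 9 mm above the collar)
- white_box: the overload cut-out box with the white button: a loose grey plastic box 60 x 60 x 45 mm, about 0.45 kg, flat on the bench; origin at the centre of its underside, z up, x and y along its sides (black socket rings stand 5.5 mm out of its two x sides). A black collar of 36 mm diameter, 4 mm high, surrounds the button at the middle of the top
- white_button (a joint): how far the white button is pushed in (m): 0 to 0.0015 popped out, 0.014 fully in against its stop. It slides straight down against about 3 N of friction and stays where it is left (no spring). Once fully in, a cushion under it gives: 5 N to start, then 2 N per mm, over 8 mm, and comes back up
- white_top (a point): centre of the flat top of the white button (round cap of 26 mm diameter), moving with it; 72 mm above the bench when popped out, 58 mm when fully in (then 9 mm above the collar)
- bit_rack: bystander, loose, to be left alone: white stand with six small coloured drivers, 90 x 32 x 66 mm; origin under its centre
- parts_jar: bystander, loose, to be left alone: clear empty jar, 62 mm diameter, 58 mm high; origin under its centre
- angle_bracket: bystander, loose, to be left alone: black pressed-steel angle bracket, 48 x 51 x 42 mm; origin under its centre
- hex_nut: bystander, loose, to be left alone: steel hexagon nut, 22 x 19 x 10 mm; origin under its centre
- marker: bystander, loose, to be left alone: red and white marker pen lying down, 135 mm long, 17 mm thick; origin under its centre
- tape_measure: bystander, loose, to be left alone: yellow tape measure, 89 x 58 x 64 mm; origin under its centre

How it is judged (in metres and radians):
On the way, in this order (a step that is already met when the one before it is completed fails the run):
1. the red button is in, the yellow, blue and white still out (value of joint red_button above 0.0115 m and value of joint each of yellow_button, blue_button, white_button below 0.004 m), for 0.1 s.
2. the red and yellow buttons are in, the blue and white still out (value of joint each of red_button, yellow_button above 0.0115 m and value of joint each of blue_button, white_button below 0.004 m), for 0.1 s.
3. the red, yellow and blue buttons are in, the white still out (value of joint each of red_button, yellow_button, blue_button above 0.0115 m and value of joint white_button below 0.004 m), for 0.1 s.
At the end, for the whole second after the job is handed in: Red, yellow and blue are in over 11.5 of 14 mm, white under 4 mm; the four boxes stand flat (0.1 rad, underside within 8 mm of the bench), at rest (under 0.02 m/s), within 25 mm of their starts; bystanders within 30 mm of theirs (all of step 3 and height (world z) of each of red_box, yellow_box, blue_box, white_box below 0.008 m and angle between each of red_box, yellow_box, blue_box, white_box's own z axis and vertical below 0.1 rad and distance of each of red_box, yellow_box, blue_box, white_box from where it was at the start of the episode below 0.025 m and linear speed of each of red_box, yellow_box, blue_box, white_box below 0.02 m/s and distance of each of bit_rack, parts_jar, angle_bracket, hex_nut, marker, tape_measure from where it was at the start of the episode below 0.03 m); the robot touches nothing.
It fails at once if yellow was pushed (over 4 mm) before red was in, or blue before yellow was in ((value of joint yellow_button above 0.004 m and value of joint red_button below 0.0115 m) or (value of joint blue_button above 0.004 m and value of joint yellow_button below 0.0115 m)).
It fails at once if the white button was pushed (over 4 mm) (value of joint white_button above 0.004 m).
It fails at once if a box was pressed with more than 30 N (contact force between any of the fingers, the arm and red_box above 30 N or contact force between any of the fingers, the arm and yellow_box above 30 N or contact force between any of the fingers, the arm and blue_box above 30 N or contact force between any of the fingers, the arm and white_box above 30 N).
It fails at once if a box was lifted (over 8 mm), tipped (over 0.25 rad) or shifted (over 25 mm) (height (world z) of any of red_box, yellow_box, blue_box, white_box above 0.008 m or angle between any of red_box, yellow_box, blue_box, white_box's own z axis and vertical above 0.25 rad or distance of any of red_box, yellow_box, blue_box, white_box from where it was at the start of the episode above 0.025 m).
It fails at once if a bystander was moved more than 30 mm (distance of any of bit_rack, parts_jar, angle_bracket, hex_nut, marker, tape_measure from where it was at the start of the episode above 0.03 m).
It also fails if it takes over 45 s, if anything falls off the work surface, if the arm or the gripper's body presses on something with over 40 N, if the wrist force passes 120 N, or if a joint passes its speed limit or range.

### The arm

A 6-joint arm with a two-finger parallel gripper is mounted at the origin on a cart in front of the work surface, level with it; the furniture and walls round the work are solid. World frame = base frame: x ahead of the robot, y to its left, z up, the work surface at z = 0. Lengths are in mm, angles in rad, forces in N, time in s.
With the tool pointing down it reaches from about 250 to 775 mm from the base axis. Payload 8.9 kg.
Tool frame: the origin (TCP) lies at the very end of the fingers, on their centre line; the grasp point (between the pads) lies 19 mm behind it; z points along the fingers, y is the direction in which the jaws open and shut (so a half turn about z gives the same grasp; the last joint's range is limited). The gripper opens to 85 mm and grips with 20 to 120 N. Pads are 22 mm wide; open, the fingers measure 114 mm over their backs; the gripper's body (76 mm by 85 mm) begins 54 mm behind the grasp point. The pads swing forward as they close: fully open they stand 13 mm farther back than shut.
Start: joints at [0.999, 0.291, -0.153, 1.127, 0, 1.431], TCP at [220.187, 476.594, 231.305] pointing down, gripper open.
Joint ranges: [-2.52, 2.52], [-0.91, 1.74], [-1.3, 1.37], [-1.96, 2.02], [-1.52, 1.47], [-3.14, 3.14]. Speed limits (rad/s): [2.22, 2.22, 2.79, 3.14, 3.14, 3.14].

### API

Orientations are given as [roll, pitch, yaw] about the fixed x, y, z axes, in that order (R = Rz(yaw) Ry(pitch) Rx(roll)).
In Python, from bench import observe, grab_frame, camera_model, sign_off gives the robot as it stands.
- The arm moves only by the tool play_rows, never from a script. Its argument "increments" is a list of rows, each a list of 3 entries, a list of its own where there are three numbers: the finger opening in mm, from 0 to 85.4, then the shift along the world's x, y, z in units of 25 mm (1.0 is 25 mm), then the turn, a rotation vector about the world's x, y, z in units of 6 degrees (1.0 is 6 degrees). In form: [[fingers, [dx, dy, dz], [rx, ry, rz]], ...]. A call has 1 to 12 rows; each row shifts and turns the pose as measured when the row begins; what a row does not reach is not made up. A row lasts 1/12 s, in which the tool goes at most 41.7 mm and 7.16 degrees, less where a joint would pass 70% of its speed; a pose out of reach is approached as far as the arm can. A call is refused whole if a number of a shift passes 1 or a number of a turn 1, either way. A call with a gripper value outside its range is refused whole. The fingers move at their own pace and stop on an object; the grip force is fixed at half the most. Time passes only in rows, so rows that do not move let the fingers close. It gives the time, the measured TCP pose, the force and the opening at its end, in the units of the state.
- observe(): the state, without advancing time (a new reading comes with each control period).
- grab_frame(name): name is "scene" or "top"; returns (picture, depth): 384x512x3 uint8, red, green, blue; 384x512 float32, mm along the optical axis (not along the pixel's ray), 0 where there is no reading.
- camera_model(name): a dict with "fovy" (degrees; the focal length in pixels is half the picture's height over the tangent of half this angle, whatever the lens; pixels are square), "cx", "cy" (the principal point, pixels), "k1" (the pictures are not rectified: a ray, as slopes to the right and down, at radius r is drawn at 1 + k1 r^2 times it, then the intrinsics apply), "rvec" (rotation vector, rad) and "tvec" (3), from world to camera coordinates, as OpenCV has them. Camera axes: x right, y down, z forward; pixel columns grow to the right and rows downward; lengths in mm; the calibration is good to about 2 mm. A picture is of the moment at which its call begins. camera_model takes no time and is no camera call.
- sign_off(): hands the job in, once; it reports no verdict.
The state is a dict: "time": time; "joint_positions": joint angles; "qvel": joint speeds; "joint_efforts": joint torques, N m; "tool_pos": TCP position; "eef_rot": TCP orientation; "wrist_force": force on the tool from outside, world axes, zero at the start; "ft_torque": the same for the moment, N m; "grip_width": finger opening in mm.
Only numpy, scipy, OpenCV 4.12 (cv2) and the standard library are available. Lean on these libraries where they do the work, as an engineer would, in place of code of your own. Each camera call takes 0.05 s, during which the arm holds its last target. There are 200 camera calls.

## Working session

There is one attempt and no reset: what is moved stays moved. The work goes in short steps, Python scripts to look and compute and a tool call to move; the robot and the scene stay as the last step left them, time stands still between calls to the robot, and variables do not carry over. Pictures are saved under pics/ and viewed, about 8 in all and at most 12, crops included, and the job is handed in when it is done.

Besides the shell and the picture viewer there is one more tool, called after "Call:" by a JSON object that holds its "op" and its "data", one argument or row to a line. play_rows: Moves the arm, as the interface text tells. Its arguments: {"type":"object","properties":{"increments":{"type":"array"}},"required":["increments"]}

```bash
mkdir -p pics
cat > h.py <<'E'
import numpy as np, cv2
from bench import *
def cam(n):
    m=camera_model(n); f=192/np.tan(np.radians(m["fovy"])/2)
    R=cv2.Rodrigues(np.array(m["rvec"],float))[0]; return m,f,R,np.array(m["tvec"],float)
def ray(n,u,v):
    m,f,R,t=cam(n); x=(u-m["cx"])/f; y=(v-m["cy"])/f
    a,b=x,y
    for _ in range(20):
        s=1+m["k1"]*(a*a+b*b); a,b=x/s,y/s
    return -R.T@t, R.T@np.array([a,b,1.]),R,t
def onplane(n,u,v,z):
    o,d,_,_=ray(n,u,v); return o+d*(z-o[2])/d[2]
def atdepth(n,u,v,D):
    o,d,_,_=ray(n,u,v); return o+d*D
E
python3 - <<'E'
from h import *
for n in("scene","top"):
    p,d=grab_frame(n); np.savez(f"{n}0.npz",p=p,d=d)
    cv2.imwrite(f"pics/{n}0.png",cv2.resize(p[:,:,::-1],(768,576)))
    print(n,-cam(n)[2].T@cam(n)[3])
print(observe())
E
```

```text
scene [-16.76668434 463.26442794 583.13921025]
top [394.06955975 -75.48622866 910.16560776]
{'time': 0.1, 'joint_positions': array([ 9.98688078e-01,  2.91221586e-01, -1.54048737e-01,  1.12670191e+00,
       -3.70087134e-05,  1.43148930e+00]), 'qvel': array([ 4.54861503e-05, -1.53884555e-03,  2.20422785e-03,  4.93713654e-04,
       -1.70294985e-03, -7.24249898e-04]), 'joint_efforts': array([ 1.10340989e-03, -5.37978566e+01,  3.31919432e+01,  9.38534708e-03,
       -2.99996500e-04,  5.39374139e-05]), 'tool_pos': array([219.98801128, 476.25173306, 230.79174845]), 'eef_rot': array([-3.14042300e+00, -1.26632055e-04,  2.70879137e+00]), 'wrist_force': array([0.30422505, 0.21787504, 0.60309167]), 'ft_torque': array([ 0.01087286, -0.03103139, -0.00622572]), 'grip_width': 85.4591883300614}
```

View pics/top0.png

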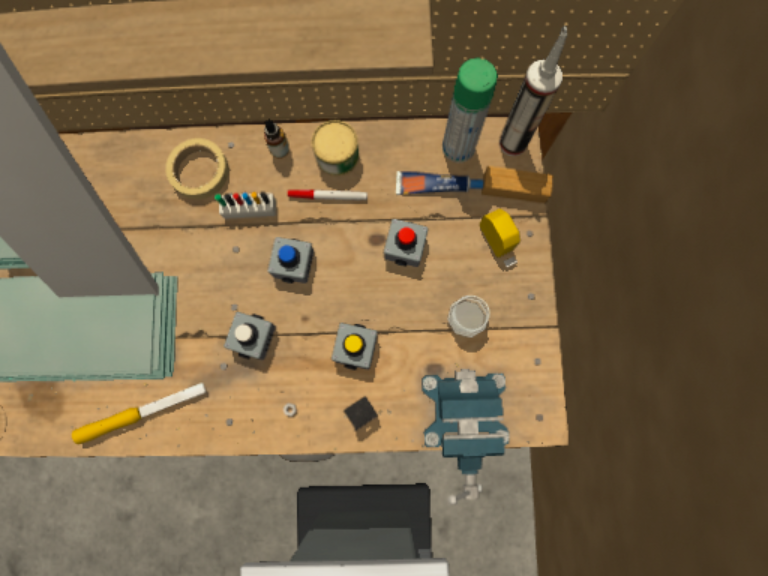

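View pics/scene0.png

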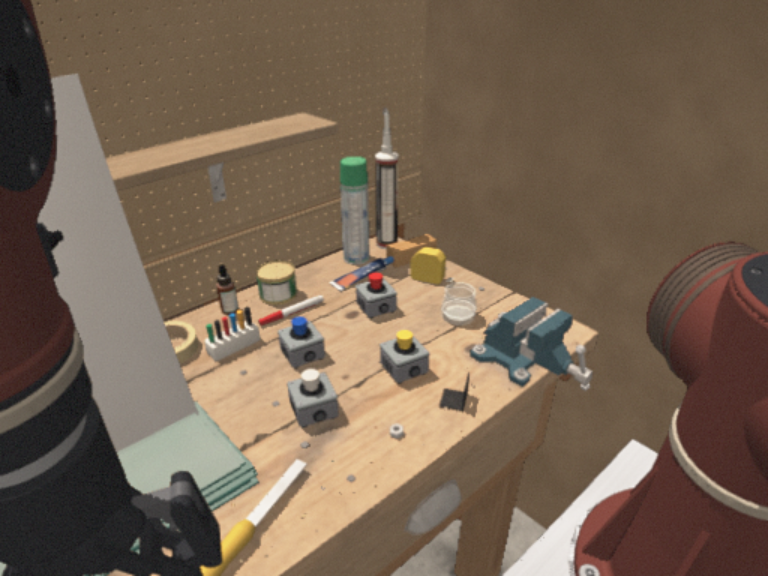

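Top view (in 768x576 pixels): red is at (406,237), yellow (353,344), blue (288,255) and white (245,333). A grey panel stands on the left over the towels. The scene view agrees, with the open gripper at lower left near (180,520) and the panel beyond it.

Run:
```python
from h import *
guess={"top":dict(red=(406,237),yellow=(353,344),blue=(288,255),white=(245,333)),"scene":dict(red=(376,281),yellow=(404,339),blue=(300,327),white=(311,380))}
pix={}
for n in guess:
    z=np.load(n+"0.npz"); p,d=z["p"],z["d"]; hsv=cv2.cvtColor(p,cv2.COLOR_RGB2HSV)
    for c,(u,v) in guess[n].items():
        H,S,V=[hsv[...,i].astype(int) for i in range(3)]
        m={"red":((H<8)|(H>172))&(S>150)&(V>90),"yellow":(H>20)&(H<35)&(S>150)&(V>90),"blue":(H>100)&(H<125)&(S>150)&(V>70),"white":(S<70)&(V>175)}[c]
        w=np.zeros_like(m); u/=1.5; v/=1.5; w[int(v)-12:int(v)+13,int(u)-12:int(u)+13]=1
        m=m&w; P=[]
        ys,xs=np.nonzero(m&(d>0))
        Q=np.array([atdepth(n,x,y,d[y,x]) for x,y in zip(xs,ys)])
        t=Q[Q[:,2]>np.percentile(Q[:,2],90)-5]
        k=Q[:,2]>np.percentile(Q[:,2],90)-5
        print(n,c,len(Q),"ztop",np.median(t[:,2]).round(1),"c",t.mean(0).round(1),"ext",np.ptp(t[:,:2],axis=0).round(1),"ray72",onplane(n,xs[k].mean(),ys[k].mean(),72).round(1))
d=np.load("top0.npz")["d"]
for u,v in[(20,100),(60,150),(100,190),(60,190),(100,230),(110,190),(100,100),(20,20),(150,20),(240,20),(10,160),(10,178)]:
    print("panel",u,v,atdepth("top",u,v,d[v,u]).round(0))
d=np.load("scene0.npz")["d"]
for u,v in[(50,60),(60,120),(100,200),(120,255),(95,150),(250,80),(240,120)]:
    print("scene",u,v,atdepth("scene",u,v,d[v,u]).round(0))
```

```text
top red 97 ztop 70.9 c [ 646.5 -109.3   70.9] ext [22.8 23.4] ray72 [ 646.2 -109.3   72. ]
top yellow 114 ztop 70.3 c [482.  -24.3  70.2] ext [24.7 22.5] ray72 [481.8 -24.4  72. ]
top blue 96 ztop 70.3 c [623.4  75.4  70.5] ext [22.1 23.2] ray72 [623.   75.1  72. ]
top white 90 ztop 71.3 c [502.6 140.6  71.2] ext [22.8 23.1] ray72 [502.5 140.4  72. ]
scene red 80 ztop 70.4 c [ 644.2 -108.2   70. ] ext [26.4 25.7] ray72 [ 641.6 -106.    72. ]
scene yellow 95 ztop 69.7 c [478.5 -22.6  69.4] ext [22.6 26. ] ray72 [476.  -20.1  72. ]
scene blue 84 ztop 69.6 c [619.8  76.8  69.2] ext [24.6 21.6] ray72 [616.3  78.9  72. ]
scene white 162 ztop 70.2 c [501.4 140.   70.1] ext [24.2 24.3] ray72 [499.5 141.3  72. ]
panel 20 100 [680. 320. 341.]
panel 60 150 [632. 313. 211.]
panel 100 190 [580. 288.  68.]
panel 60 190 [583. 383.  70.]
panel 100 230 [489. 292.  46.]
panel 110 190 [587. 277.  34.]
panel 100 100 [840. 333.  -2.]
panel 20 20 [854. 356. 320.]
panel 150 20 [835. 108. 319.]
panel 240 20 [827. -55. 320.]
panel 10 160 [623. 433. 188.]
panel 10 178 [633. 558.   4.]
scene 50 60 [719. 294. 456.]
scene 60 120 [683. 311. 356.]
scene 100 200 [628. 292. 201.]
scene 120 255 [587. 293.  88.]
scene 95 150 [883. 204. 193.]
scene 250 80 [ 887. -325.  269.]
scene 240 120 [ 798. -206.  188.]
```

Call:
{"op": "play_rows", "data": {
  "increments": [
    [0,[0.4,-1,0],[0,0,0]],
    [0,[0.4,-1,0],[0,0,0]],
    [0,[0.4,-1,0],[0,0,0]],
    [0,[0.4,-1,0],[0,0,0]],
    [0,[0.4,-1,0],[0,0,0]],
    [0,[0.4,-1,0],[0,0,0]],
    [0,[0.4,-1,0],[0,0,0]],
    [0,[0.4,-1,0],[0,0,0]],
    [0,[0.4,-1,0],[0,0,0]],
    [0,[0.4,-1,0],[0,0,0]],
    [0,[0.4,-1,0],[0,0,0]],
    [0,[0.4,-1,0],[0,0,0]]
  ]
}}

```text
time: 1.1
tool_pos: [338.7, 165.5, 227.1]
eef_rot: [-3.136, -0.003, 2.718]
wrist_force: [1.2, 0.4, -0.0]
grip_width: 0.1
```

Call:
{"op": "play_rows", "data": {
  "increments": [
    [0,[1,-0.9,0],[0,0,0]],
    [0,[1,-0.9,0],[0,0,0]],
    [0,[1,-0.9,0],[0,0,0]],
    [0,[1,-0.9,0],[0,0,0]],
    [0,[1,-0.9,-0.2],[0,0,0]],
    [0,[1,-0.9,-0.4],[0,0,0]],
    [0,[1,-0.9,-0.4],[0,0,0]],
    [0,[1,-0.9,-0.4],[0,0,0]],
    [0,[1,-0.9,-0.4],[0,0,0]],
    [0,[1,-0.9,-0.4],[0,0,0]],
    [0,[0.8,-0.8,-0.4],[0,0,0]],
    [0,[0,0,0],[0,0,0]]
  ]
}}

```text
time: 2.1
tool_pos: [618.3, -99.8, 155.7]
eef_rot: [-3.136, -0.005, 2.713]
wrist_force: [-0.6, 0.5, 0.6]
grip_width: 0.2
```

Run:
```python
from h import *
s=observe();print(s["tool_pos"],s["eef_rot"],s["wrist_force"],s["time"])
p,d=grab_frame("top");cv2.imwrite("pics/top1.png",cv2.resize(p[:,:,::-1],(768,576)))
p,d=grab_frame("scene");cv2.imwrite("pics/sc1.png",cv2.resize(p[100:292,170:426,::-1],(768,576)))
```

```text
[618.29208844 -99.82770367 155.70778262] [-3.13578962 -0.00473928  2.7130102 ] [-0.57182198  0.52770053  0.5588315 ] 2.1
```

View pics/sc1.png

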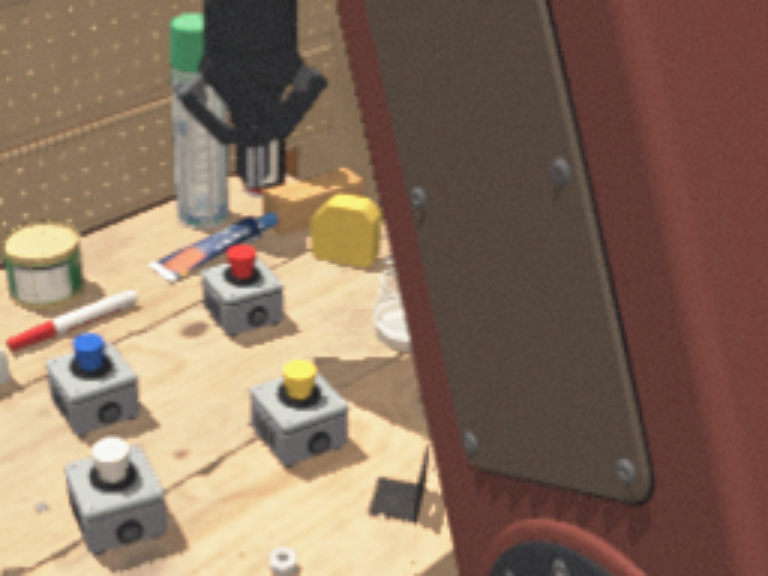

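The scene crop shows the closed fingers at (262,185), above the red button at (241,262). All the boxes are undisturbed.

Call:
{"op": "play_rows", "data": {
  "increments": [
    [0,[0.6,-0.2,-0.5],[0,0,0]],
    [0,[0.5,-0.17,-0.5],[0,0,0]],
    [0,[0,0,-0.8],[0,0,0]],
    [0,[0,0,-0.6],[0,0,0]],
    [0,[0,0,0],[0,0,0]]
  ]
}}

```text
time: 2.62
tool_pos: [642.2, -101.8, 99.0]
eef_rot: [-3.138, -0.005, 2.718]
wrist_force: [0.1, 0.1, -0.6]
grip_width: -0.2
```

Call:
{"op": "play_rows", "data": {
  "increments": [
    [0,[0.15,-0.3,-0.4],[0,0,0]],
    [0,[0,0,-0.2],[0,0,0]],
    [0,[0,0,0],[0,0,0]],
    [0,[0,0,0],[0,0,0]]
  ]
}}

```text
time: 2.95
tool_pos: [645.6, -107.8, 85.9]
eef_rot: [-3.138, -0.004, 2.72]
wrist_force: [0.5, -0.3, -0.1]
grip_width: -0.2
```

Call:
{"op": "play_rows", "data": {
  "increments": [
    [0,[0,-0.04,-0.24],[0,0,0]],
    [0,[0,0,-0.16],[0,0,0]],
    [0,[0,0,-0.12],[0,0,0]],
    [0,[0,0,-0.12],[0,0,0]],
    [0,[0,0,-0.12],[0,0,0]],
    [0,[0,0,-0.12],[0,0,0]],
    [0,[0,0,0],[0,0,0]]
  ]
}}

```text
time: 3.53
tool_pos: [646.9, -109.2, 64.7]
eef_rot: [-3.139, 0.0, 2.72]
wrist_force: [-0.3, -0.4, 0.3]
grip_width: -0.1
```

Call:
{"op": "play_rows", "data": {
  "increments": [
    [0,[0,0,-0.12],[0,0,0]],
    [0,[0,0,-0.12],[0,0,0]],
    [0,[0,0,-0.06],[0,0,0]]
  ]
}}

```text
time: 3.78
tool_pos: [647.2, -109.2, 57.2]
eef_rot: [-3.139, 0.001, 2.72]
wrist_force: [-0.7, 0.2, 5.9]
grip_width: 0.5
```

Call:
{"op": "play_rows", "data": {
  "increments": [
    [0,[0,0,-0.04],[0,0,0]],
    [0,[0,0,0],[0,0,0]]
  ]
}}

```text
time: 3.95
tool_pos: [647.2, -109.2, 56.5]
eef_rot: [-3.139, 0.001, 2.72]
wrist_force: [-2.5, 0.2, 7.7]
grip_width: 0.1
```

Call:
{"op": "play_rows", "data": {
  "increments": [
    [0,[0,0,0.4],[0,0,0]],
    [0,[0,0,1],[0,0,0]],
    [0,[0,0,1],[0,0,0]],
    [0,[-0.8,0.4,0],[0,0,0]],
    [0,[-0.8,0.4,0],[0,0,0]],
    [0,[-0.8,0.4,0],[0,0,0]],
    [0,[-0.8,0.4,0],[0,0,0]],
    [0,[-0.8,0.4,0],[0,0,0]],
    [0,[-0.8,0.4,0],[0,0,0]],
    [0,[-0.8,0.4,0],[0,0,0]],
    [0,[-0.6,0.4,0],[0,0,0]],
    [0,[0,0,0],[0,0,0]]
  ]
}}

```text
time: 4.95
tool_pos: [486.3, -27.1, 122.2]
eef_rot: [-3.14, 0.005, 2.719]
wrist_force: [0.7, -0.0, -0.9]
grip_width: 0.2
```

Run:
```python
from h import *
p,d=grab_frame("scene");cv2.imwrite("pics/sc2.png",cv2.resize(p[100:292,170:426,::-1],(768,576)))
s=observe();print(s["tool_pos"],s["wrist_force"])
```

```text
[487.99586172 -27.86316417 122.48460484] [0.0335112  0.4857036  0.32515258]
```

View pics/sc2.png

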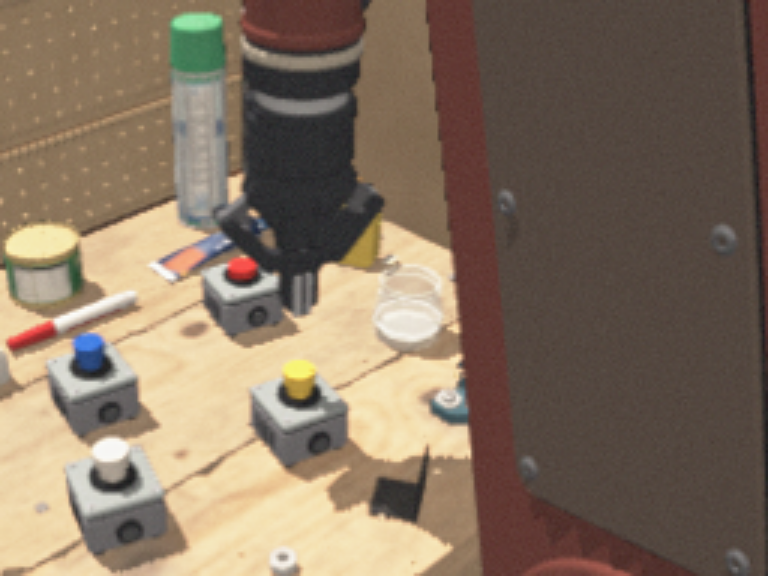

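Red at (243,270) is clearly down and its box hasn't shifted. The fingertips at (298,308) are above yellow at (299,378).

Call:
{"op": "play_rows", "data": {
  "increments": [
    [0,[-0.25,0.15,-0.6],[0,0,0]],
    [0,[0,0,-0.6],[0,0,0]],
    [0,[0,0,-0.1],[0,0,0]],
    [0,[0,0,0],[0,0,0]]
  ]
}}

```text
time: 5.33
tool_pos: [485.9, -25.4, 91.5]
eef_rot: [-3.141, 0.013, 2.719]
wrist_force: [-0.4, 0.1, -0.1]
grip_width: -0.4
```

Call:
{"op": "play_rows", "data": {
  "increments": [
    [0,[-0.2,0.06,-0.2],[0,0,0]],
    [0,[0,0,-0.2],[0,0,0]],
    [0,[0,0,0],[0,0,0]]
  ]
}}

```text
time: 5.58
tool_pos: [482.5, -24.7, 81.9]
eef_rot: [-3.141, 0.015, 2.718]
wrist_force: [0.8, 0.1, -0.5]
grip_width: 0.0
```

Call:
{"op": "play_rows", "data": {
  "increments": [
    [0,[-0.04,0,-0.24],[0,0,0]],
    [0,[0,0,-0.14],[0,0,0]],
    [0,[0,0,-0.12],[0,0,0]],
    [0,[0,0,-0.12],[0,0,0]],
    [0,[0,0,-0.12],[0,0,0]],
    [0,[0,0,-0.12],[0,0,0]],
    [0,[0,0,0],[0,0,0]]
  ]
}}

```text
time: 6.17
tool_pos: [482.6, -25.1, 59.3]
eef_rot: [3.141, 0.017, 2.718]
wrist_force: [0.5, -0.8, 0.1]
grip_width: -0.1
```

Call:
{"op": "play_rows", "data": {
  "increments": [
    [0,[0,0,-0.1],[0,0,0]],
    [0,[0,0,-0.06],[0,0,0]],
    [0,[0,0,0],[0,0,0]]
  ]
}}

```text
time: 6.42
tool_pos: [482.7, -25.1, 55.5]
eef_rot: [3.141, 0.018, 2.718]
wrist_force: [-2.7, 0.4, 10.2]
grip_width: 0.2
```

Call:
{"op": "play_rows", "data": {
  "increments": [
    [0,[0,0,0.4],[0,0,0]],
    [0,[0,0,1],[0,0,0]],
    [0,[0,0,1],[0,0,0]],
    [0,[0.8,0.58,0],[0,0,0]],
    [0,[0.8,0.58,0],[0,0,0]],
    [0,[0.8,0.58,0],[0,0,0]],
    [0,[0.8,0.58,0],[0,0,0]],
    [0,[0.8,0.58,0],[0,0,0]],
    [0,[0.8,0.58,0],[0,0,0]],
    [0,[0.8,0.58,0],[0,0,0]],
    [0,[0,0,0],[0,0,0]],
    [0,[0,0,0],[0,0,0]]
  ]
}}

```text
time: 7.42
tool_pos: [628.0, 81.6, 116.1]
eef_rot: [3.141, 0.018, 2.716]
wrist_force: [-0.6, 0.7, -0.3]
grip_width: -0.0
```

Run:
```python
from h import *
p,d=grab_frame("scene");cv2.imwrite("pics/sc3.png",cv2.resize(p[100:292,170:426,::-1],(768,576)))
s=observe();print(s["tool_pos"],s["wrist_force"])
```

```text
[627.83661308  81.48730573 116.11680726] [-0.69470993 -0.17060446 -0.38566218]
```

View pics/sc3.png

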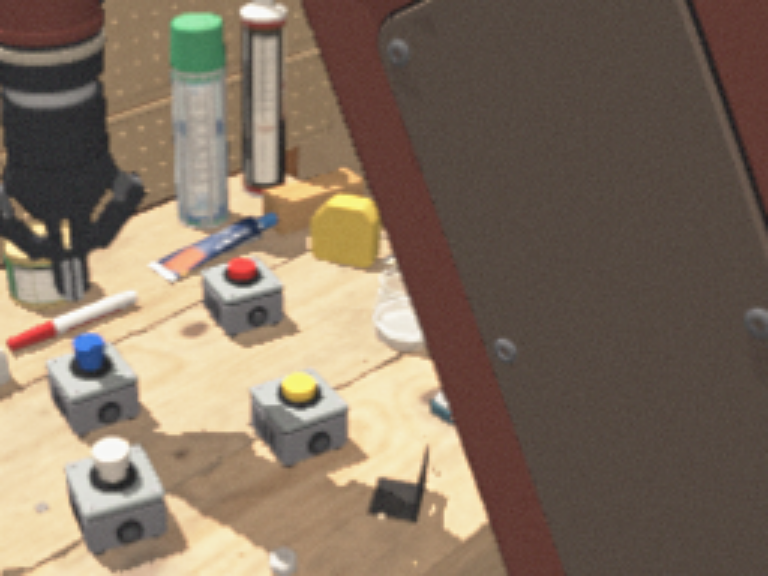

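Red at (243,270) and yellow at (299,388) are both in. Blue at (89,352) and white at (111,458) are still out.

Call:
{"op": "play_rows", "data": {
  "increments": [
    [0,[-0.24,-0.24,-0.6],[0,0,0]],
    [0,[0,0,-0.4],[0,0,0]],
    [0,[0,0,0],[0,0,0]],
    [0,[0,0,0],[0,0,0]]
  ]
}}

```text
time: 7.8
tool_pos: [619.4, 73.7, 90.1]
eef_rot: [-3.141, 0.017, 2.714]
wrist_force: [-0.7, 0.7, 0.1]
grip_width: -0.0
```

Call:
{"op": "play_rows", "data": {
  "increments": [
    [0,[0.1,0.08,-0.2],[0,0,0]],
    [0,[0,0,-0.2],[0,0,0]],
    [0,[0,0,0],[0,0,0]]
  ]
}}

```text
time: 8.05
tool_pos: [622.4, 75.3, 80.5]
eef_rot: [3.141, 0.017, 2.713]
wrist_force: [-0.7, 0.0, -0.4]
grip_width: -0.1
```

Call:
{"op": "play_rows", "data": {
  "increments": [
    [0,[0,0,-0.2],[0,0,0]],
    [0,[0,0,-0.12],[0,0,0]],
    [0,[0,0,-0.12],[0,0,0]],
    [0,[0,0,-0.12],[0,0,0]],
    [0,[0,0,-0.12],[0,0,0]],
    [0,[0,0,-0.12],[0,0,0]],
    [0,[0,0,0],[0,0,0]]
  ]
}}

```text
time: 8.63
tool_pos: [623.4, 75.5, 59.7]
eef_rot: [3.141, 0.02, 2.713]
wrist_force: [-0.4, -0.1, 0.5]
grip_width: 0.2
```

Call:
{"op": "play_rows", "data": {
  "increments": [
    [0,[0,0,-0.1],[0,0,0]],
    [0,[0,0,-0.06],[0,0,0]],
    [0,[0,0,0],[0,0,0]]
  ]
}}

```text
time: 8.88
tool_pos: [623.6, 75.6, 56.2]
eef_rot: [3.14, 0.02, 2.713]
wrist_force: [-3.7, -0.3, 8.5]
grip_width: -0.0
```

Call:
{"op": "play_rows", "data": {
  "increments": [
    [0,[0,0,0.4],[0,0,0]],
    [0,[0,0,1],[0,0,0]],
    [0,[0,0,1],[0,0,0]],
    [0,[0,0,1],[0,0,0]],
    [0,[0,0,1],[0,0,0]],
    [0,[-0.4,-0.4,0.6],[0,0,0]],
    [0,[-0.4,-0.4,0],[0,0,0]],
    [0,[0,0,0],[0,0,0]],
    [0,[0,0,0],[0,0,0]],
    [0,[0,0,0],[0,0,0]]
  ]
}}

```text
time: 9.72
tool_pos: [602.3, 55.7, 189.5]
eef_rot: [3.14, 0.021, 2.714]
wrist_force: [0.1, 0.3, -0.2]
grip_width: 0.0
```

Run:
```python
from h import *
p,d=grab_frame("scene");cv2.imwrite("pics/sc4.png",cv2.resize(p[:,:,::-1],(768,576)))
for c,(u,v) in dict(red=(251,190),yellow=(270,229),blue=(200,219),white=(207,252)).items():
    q=np.array([atdepth("scene",x,y,d[y,x]) for y in range(v-10,v+8) for x in range(u-5,u+6) if d[y,x]>0])
    print(c,"top z",np.percentile(q[:,2],95).round(1))
s=observe();print(s["time"],s["tool_pos"],s["wrist_force"])
```

```text
red top z 57.9
yellow top z 57.6
blue top z 57.4
white top z 71.1
9.7667 [602.34297049  55.85355639 189.31604562] [ 0.19465915 -0.10591901  0.09899226]
```

View pics/sc4.png

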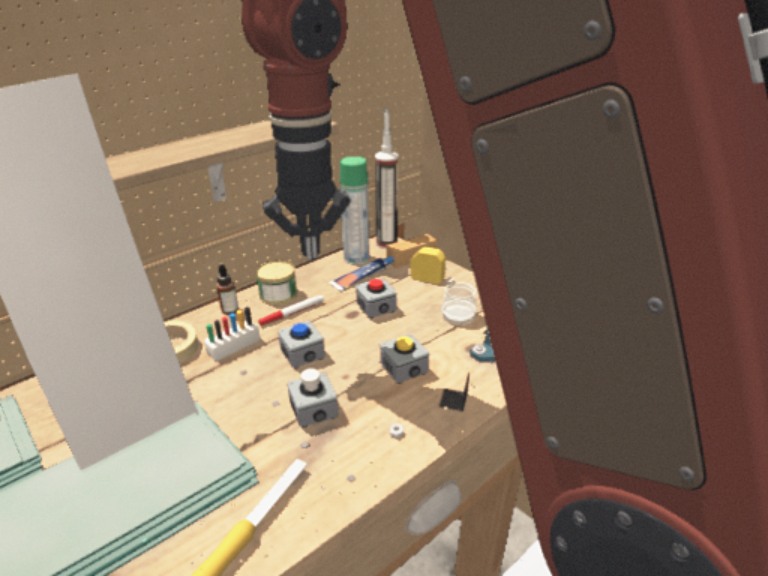

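Red (376,286), yellow (404,344) and blue (300,330) are down. White (311,380) is still up, nothing has moved, and the arm is clear.

```bash
python3 -c "from bench import *; print(sign_off())"
```

```text
the job is handed in; nothing more can be done
None
```

I pressed the red, yellow and blue buttons in that order with the closed fingertips and handed the job in at about 9.8 s; no verdict is reported.

- **Pressing:** each press stopped on the cushion under the button, with 8 to 10 N read at the wrist, well under the 30 N limit.
- **Last camera check:** the button tops measured 57.9 mm (red), 57.6 mm (yellow) and 57.4 mm (blue), against 58 mm when fully in. White measured 71.1 mm, so it is still popped out.
- **Surroundings:** by eye in the last picture, the boxes and the other things on the bench had not moved; I did not measure their positions again. The arm was clear of everything, with the fingertips about 190 mm above the bench.
- **Disagreement:** the two cameras differed by 1 to 4 mm on where the buttons were. I pressed close to the average of the two, within 3 mm of it, which was close enough for 26 mm caps. No check failed.

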